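# Swap two full jars between their bench stops by sliding

### The job

Two wide amber jars, a tall one and a low one, stand in the two V-shaped steel stops on the lab bench. Swap them: slide each jar over the bench into the other's stop until it is fully home, upright and touching both walls of the V. They are full, so keep them on the bench without lifting or tipping them, and leave the other glassware and the spatula where they are.

Things in the scene. Friction and masses are not known exactly. Their poses are not given: they have to be found in the camera images.
- jar_tall: The taller full jar: round, amber glass with a black lid. Body 98 mm in diameter, straight-sided from the bench up to 58 mm, then a shoulder, a neck 68 mm wide and a lid 80 mm wide; 92 mm high in all, about 0.45 kg. Too wide to be gripped round the body. Origin: centre of its underside, z up. It starts home in one of the stops.
- jar_low: The lower full jar: round, amber glass with a flat black lid. Body 98 mm in diameter, straight-sided from the bench up to 42 mm, lid 90 mm wide; 56 mm high in all, about 0.3 kg. Too wide to be gripped round the body. Origin: centre of its underside, z up. It starts home in the other stop.
- stop_left: Left bottle stop (y above 0), fixed: two steel walls 14 mm high, 5 thick, 58 long, meeting in a 120 degree V. Origin: on the bench, where a jar's centre is when home (1 mm from both walls). The V opens along its own -x, towards the other stop and partly the robot, 60 degrees each side of that axis; its corner is 58 mm along +x, then a flat tab 4 mm high to 92 mm.
- stop_right: Right bottle stop (y below 0), fixed: two steel walls 14 mm high, 5 thick, 58 long, meeting in a 120 degree V. Origin: on the bench, where a jar's centre is when home (1 mm from both walls). The V opens along its own -x, towards the other stop and partly the robot, 60 degrees each side of that axis; its corner is 58 mm along +x, then a flat tab 4 mm high to 92 mm.
- beaker: Bystander: empty glass beaker, 68 mm in diameter, 85 mm high, standing beyond the stops, about midway. Origin: centre of its underside.
- dish: Bystander: closed glass Petri dish, 102 mm in diameter, 20 mm high, on the robot's left. Origin: centre of its underside.
- vial: Bystander: small glass weighing bottle, 40 mm in diameter, 50 mm high, on the robot's right. Origin: centre of its underside.
- spatula: Bystander: steel spatula, 180 mm long, lying on the bench to the right. Origin: on the bench under its middle.
- bottle_a: Bystander: amber reagent bottle, 86 mm in diameter, 170 mm high, beyond the left stop. Origin: centre of its underside.
- bottle_b: Bystander: the same kind of bottle, 86 mm in diameter, 170 mm high, farther left and nearer. Origin: centre of its underside.
Mind the look-alikes: they are no part of the job. Leave any pink, purple or red look-alike of the jar_tall alone.

How it is judged:
By the outcome, as a careful person would: the job done as asked, in the order asked, and still so for the second after the job is handed in, with the robot touching nothing.
It also fails if it takes over 61 s, if anything falls off the work surface, if the arm or the gripper's body presses on something with over 40 N, if the wrist force passes 120 N, or if a joint passes its speed limit or range.

### The arm

A 6-joint arm with a two-finger parallel gripper is mounted at the origin on the work surface. World frame = base frame: x ahead of the robot, y to its left, z up, the work surface at z = 0. Lengths are in m, angles in rad, forces in N, time in s.
With the tool pointing down it reaches from about 0.3 to 0.875 m from the base axis. Payload 6.4 kg.
Tool frame: the origin (TCP) lies between the finger pads; the fingertips stand 25 mm ahead of it and the grasp point (between the pads) lies 6 mm ahead of it; z points along the fingers, y is the line along which they close (so a half turn about z gives the same grasp; the last joint's range is limited). The gripper opens to 85 mm and grips with 20 to 120 N. Pads are 22 mm wide; open, the fingers measure 114 mm over their backs; the gripper's body (76 mm by 85 mm) begins 54 mm behind the grasp point. The pads swing forward as they close: fully open they stand 13 mm farther back than shut.
Start: joints at [0.952, 0.181, 1.607, -0, 1.354, -0.206], TCP at [0.231, 0.527, 0.227] pointing down, gripper open.
Joint ranges: [-2.99, 2.99], [-0.89, 2.07], [0.3, 2.58], [-1.14, 4.28], [0, 2.63], [-3.12, 3.12]. Speed limits (rad/s): [2.57, 2.57, 3.01, 3.14, 3.14, 3.14].

### API

Orientations are given as a unit quaternion [w, x, y, z].
In Python, from bench import ctrl gives the robot as it stands.
- The arm moves only by the tool servo_tool, never from a script. Its argument "series" is text: rows parted by semicolons, each of 7 numbers parted by spaces: the gripper command: -1 is fully open, 1 is shut, values between are in proportion, then the shift along the tool's x, y, z in m, then the turn, a rotation vector about the tool's x, y, z in degrees. A call has 1 to 12 rows; each row is the pose to reach, as a shift and turn from the pose commanded when the call began, along the tool's axes at that moment; what a row does not reach only later rows make up. A row lasts 1/12 s, in which the tool goes at most 41.7 mm and 7.16 degrees, less where a joint would pass 70% of its speed; a pose out of reach is approached as far as the arm can. A call with a gripper value outside its range is refused whole. The fingers move at their own pace and stop on an object; the grip force is fixed at half the most. Time passes only in rows, so rows that repeat a pose let the fingers close. It gives the time, the measured TCP pose, the force, the opening and the grip force at its end, in the units of the state.
- ctrl.get_obs(): the state, without advancing time (a new reading comes with each control period).
- ctrl.camera(name): name is "scene" or "top" or "wrist"; returns a dict with "img" (384x512x3 uint8, red, green, blue), "z_map" (384x512 float32, m along the optical axis (not along the pixel's ray), 0 where there is no reading), "fovy" (degrees; the focal length in pixels is half the picture's height over the tangent of half this angle, whatever the lens; pixels are square), "cx", "cy" (the principal point, pixels), "extrinsics" (4x4, takes a point from camera to world coordinates); the wrist camera has in their place "T_tool_cam" (4x4, takes a point from camera to tool coordinates, whose origin is the TCP and whose axes are the flange's). Camera axes: x right, y down, z forward; pixel columns grow to the right and rows downward; lengths in m; the calibration is good to about 2 mm. A picture is of the moment at which its call begins: read the wrist's pose just before it.
- ctrl.hand_in(): hands the job in; it is judged then, once.
The state is a dict: "time_s": time; "q": joint angles; "dq": joint speeds; "joint_efforts": joint torques, N m; "eef_pos": TCP position; "eef_rot": TCP orientation; "wrist_force": force on the tool from outside, world axes, zero at the start; "torque": the same for the moment, N m; "opening": opening from 0.0 (shut) to 1.0 (fully open); "grasp_force": force on a finger pad.
Only numpy, scipy, OpenCV 4.12 (cv2) and the standard library are available. Lean on these libraries where they do the work, as an engineer would, in place of code of your own. Each camera call takes 0.05 s, during which the arm holds its last target. There are 200 camera calls.

## Working session

There is one attempt and no reset: what is moved stays moved. The work goes in short steps, Python scripts to look and compute and a tool call to move; the robot and the scene stay as the last step left them, time stands still between calls to the robot, and variables do not carry over. Pictures are saved under pics/ and viewed, at most 10 in all, crops included, and the job is handed in when it is done.

Besides the shell and the picture viewer there is one more tool, called after "Call:" by a JSON object that holds its "method" and its "body". servo_tool: Moves the arm, as the interface text tells. Its arguments: {"type":"object","properties":{"series":{"type":"string"}},"required":["series"]}

```bash
mkdir -p pics; cat > h.py <<'E'
import numpy as np,cv2
from bench import ctrl
def cam(n,save=None):
    c=ctrl.camera(n)
    if save: cv2.imwrite('pics/'+save,c['img'][:,:,::-1])
    return c
def world(c):
    z=c['z_map'];h,w=z.shape;f=h/2/np.tan(np.radians(c['fovy'])/2)
    v,u=np.mgrid[:h,:w]
    p=np.stack([(u-c['cx'])/f*z,(v-c['cy'])/f*z,z],-1)
    E=np.array(c['extrinsics']);return p@E[:3,:3].T+E[:3,3]
E
python3 - <<'E'
from h import *
o=ctrl.get_obs();print({k:np.round(v,3) for k,v in o.items()})
a=cam('top');b=cam('scene')
np.savez('a.npz',t=a['img'],tw=world(a),s=b['img'],sw=world(b))
cv2.imwrite('pics/t.png',a['img'][:,:,::-1]);cv2.imwrite('pics/s.png',b['img'][:,:,::-1])
for c in(a,b): print(c['fovy'],c['cx'],c['cy'],np.round(c['extrinsics'],3),(c['z_map']==0).mean())
E
```

```text
{'time_s': np.float64(0.0), 'q': array([ 0.952,  0.182,  1.608,  0.   ,  1.354, -0.206]), 'dq': array([-0.   ,  0.   ,  0.   ,  0.   ,  0.001, -0.   ]), 'joint_efforts': array([ 0.0000e+00, -4.4488e+01, -3.5134e+01, -0.0000e+00,  9.0000e-03,
       -0.0000e+00]), 'eef_pos': array([0.23 , 0.526, 0.226]), 'eef_rot': array([-0.   ,  0.205,  0.979, -0.001]), 'wrist_force': array([0.112, 0.755, 0.571]), 'torque': array([0.045, 0.002, 0.013]), 'grasp_force': np.float64(0.0), 'opening': np.float64(1.003)}
52.37840929331002 259.3594712341678 192.0523458284878 [[-0.027 -0.989  0.143  0.354]
 [-1.     0.028  0.003  0.013]
 [-0.007 -0.143 -0.99   1.405]
 [ 0.     0.     0.     1.   ]] 0.0038960774739583335
42.12940535790377 257.5990437801086 189.09239265029106 [[ 0.038  0.813 -0.581  1.308]
 [ 0.999 -0.037  0.014  0.017]
 [-0.01  -0.581 -0.814  1.115]
 [ 0.     0.     0.     1.   ]] 0.004140218098958333
```

View pics/t.png

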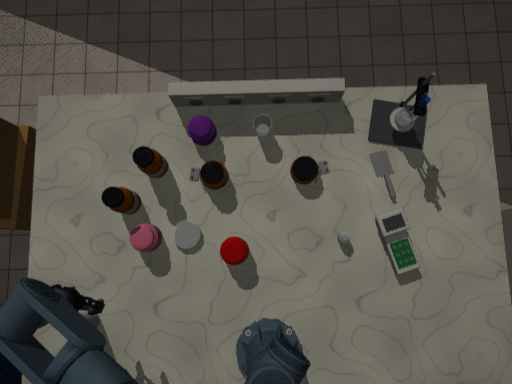

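View pics/s.png

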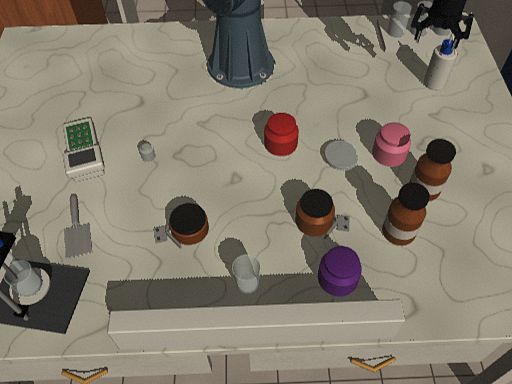

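Top view: the amber jars with black lids are at (213,175) (left, by y>0) and (305,170). The red (235,250), pink (145,237) and purple (202,128) jars are look-alikes, and the bottles are at (120,200) and (150,160). Next I measure the jars and confirm them in a crop.

```bash
python3 - <<'E'
from h import *
d=np.load('a.npz')
for n,I,W in(('top',d['t'],d['tw']),('scene',d['s'],d['sw'])):
    z=W[...,2]; print(n,'bench z',np.round(np.median(z[(abs(W[...,0]-.45)<.03)&(abs(W[...,1])<.03)]),4))
    # blobs of everything above bench
    m=((z>.012)&(z<.25)&(W[...,0]>.25)&(W[...,0]<.85)&(abs(W[...,1])<.6)).astype(np.uint8)
    k,l,st,ce=cv2.connectedComponentsWithStats(m)
    for i in range(1,k):
        if st[i,4]<60: continue
        P=W[l==i];h=np.percentile(P[:,2],97);T=P[P[:,2]>h-.006]
        (x,y),r=cv2.minEnclosingCircle(T[:,:2].astype(np.float32))
        print(st[i,4],np.round(ce[i]),'h',round(h,3),'top circ',np.round([x,y,r],3),'med',np.round(np.median(T[:,:2],0),3),'rgb',np.median(I[l==i],0))
    # tabs: thin grey plate
    for x0,y0 in((0.5,0.15),(0.5,-0.15)):pass
t=cv2.resize(d['t'][140:210,175:345],None,fx=4.6,fy=4.6,interpolation=cv2.INTER_CUBIC)
s=cv2.resize(d['s'][175:260,140:370],None,fx=3.4,fy=3.4,interpolation=cv2.INTER_CUBIC)
cv2.imwrite('pics/c.png',np.vstack([t[:, :782],s[:270,:782]])[:,:,::-1])
E
```

```text
top bench z -0.0009
878 [409. 112.] h 0.233 top circ [ 0.803 -0.506  0.048] med [ 0.805 -0.498] rgb [61. 60. 57.]
667 [202. 130.] h 0.095 top circ [0.783 0.22  0.039] med [0.782 0.219] rgb [54. 20. 69.]
248 [262. 124.] h 0.087 top circ [0.787 0.    0.034] med [ 0.787 -0.001] rgb [61.  61.  56.5]
767 [150. 162.] h 0.173 top circ [0.66  0.393 0.034] med [0.659 0.393] rgb [31. 17. 11.]
634 [305. 170.] h 0.06 top circ [ 0.628 -0.144  0.045] med [ 0.625 -0.145] rgb [13. 12. 12.]
663 [213. 175.] h 0.095 top circ [0.618 0.179 0.04 ] med [0.619 0.179] rgb [17. 15. 11.]
114 [390. 186.] h 0.023 top circ [ 0.567 -0.455  0.042] med [ 0.563 -0.452] rgb [80.  78.5 76. ]
822 [121. 200.] h 0.173 top circ [0.53  0.49  0.035] med [0.53 0.49] rgb [31. 17. 10.]
1710 [397. 241.] h 0.069 top circ [ 0.429 -0.437  0.056] med [ 0.429 -0.438] rgb [63. 68. 59.]
643 [186. 234.] h 0.024 top circ [0.411 0.281 0.05 ] med [0.41  0.284] rgb [ 99. 101.  97.]
718 [145. 238.] h 0.095 top circ [0.401 0.418 0.039] med [0.401 0.419] rgb [115.  58.  72.]
116 [344. 238.] h 0.052 top circ [ 0.383 -0.272  0.012] med [ 0.382 -
[... 569 characters left out ...]
d [0.416 0.281] rgb [126. 126. 116.]
211 [147. 152.] h 0.053 top circ [ 0.388 -0.272  0.015] med [ 0.389 -0.273] rgb [125. 125. 115.]
1484 [315. 212.] h 0.095 top circ [0.622 0.179 0.041] med [0.623 0.179] rgb [39. 31. 25.]
197 [ 74. 210.] h 0.023 top circ [ 0.568 -0.452  0.046] med [ 0.567 -0.452] rgb [103. 100.  93.]
1294 [188. 224.] h 0.059 top circ [ 0.633 -0.147  0.047] med [ 0.634 -0.145] rgb [28. 26. 23.]
1960 [ 22. 275.] h 0.231 top circ [ 0.792 -0.495  0.031] med [ 0.783 -0.489] rgb [115. 115. 108.]
1660 [339. 270.] h 0.095 top circ [0.788 0.22  0.04 ] med [0.789 0.219] rgb [69. 34. 83.]
761 [246. 272.] h 0.087 top circ [ 0.791 -0.001  0.035] med [ 0.791 -0.001] rgb [131. 132. 122.]
```

View pics/c.png

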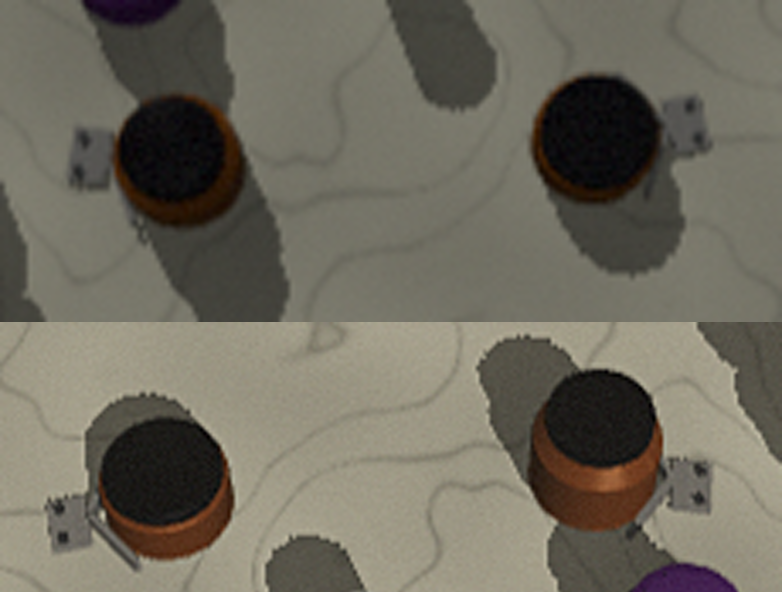

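Confirmed: the left jar is amber, tall, with h about 93 mm and a lid radius of 40 mm. The right one is amber and low, with h about 57 mm and a lid radius of 45 mm. Next I get the V axes from the tabs and the wrist camera mounting.

```bash
python3 - <<'E'
from h import *
d=np.load('a.npz');W=d['tw'];S=d['sw']
def pt(w,u,v): return np.round(np.median(w[v-1:v+2,u-1:u+2].reshape(-1,3),0),3)
L=np.array([.620,.179]);R=np.array([.6305,-.1455])
for n,w,c,uv in(('L top',W,L,(194,174)),('R top',W,R,(324,167)),('L sc',S,L,(343,223)),('R sc',S,R,(160,234))):
    p=pt(w,*uv); e=p[:2]-c; print(n,p,'d',round(np.hypot(*e),3),'yaw',np.round(np.degrees(np.arctan2(e[1],e[0])),1))
print(np.round(ctrl.camera('wrist')['T_tool_cam'],3))
E
```

```text
L top [0.631 0.255 0.003] d 0.077 yaw 81.8
R top [ 0.642 -0.22   0.005] d 0.075 yaw -81.2
L sc [0.634 0.255 0.004] d 0.077 yaw 79.6
R sc [ 0.645 -0.221  0.003] d 0.077 yaw -79.1
[[-0.001 -0.948 -0.318  0.082]
 [ 1.    -0.001 -0.001 -0.   ]
 [ 0.001 -0.318  0.948 -0.148]
 [ 0.     0.     0.     1.   ]]
```

```bash
cat > go.py <<'E'
import sys
from h import *
from scipy.spatial.transform import Rotation as Ro
# args: quadruples x y z(mm) yaw(deg of tool x) ; prints shift (m) + turn (deg) from present pose
o=ctrl.get_obs();q=o['eef_rot'];R=Ro.from_quat([q[1],q[2],q[3],q[0]])
x=R.as_matrix()[:,0]
print('t',round(float(o['time_s']),2),'p',np.round(o['eef_pos']*1e3,1),'yaw',round(np.degrees(np.arctan2(x[1],x[0])),1),'F',np.round(o['wrist_force'],1),'op',round(float(o['opening']),2),'q',np.round(o['q'],2))
a=np.array(list(map(float,sys.argv[1:]))).reshape(-1,4)
for X,Y,Z,w in a:
    c,s=np.cos(np.radians(w)),np.sin(np.radians(w))
    T=Ro.from_matrix(np.array([[c,s,0],[s,-c,0],[0,0,-1.]]))
    sh=R.inv().apply(np.array([X,Y,Z])/1e3-o['eef_pos']);r=np.degrees((R.inv()*T).as_rotvec())
    print(*np.round(sh,3),*np.round(r,1))
E
python3 go.py 679 -189 227 138 679 -189 47 138
```

```text
t 0.15 p [230.4 526.4 226.1] yaw 156.4 F [-0.8  0.9 -0.4] op 1.0 q [ 0.95  0.18  1.61 -0.    1.35 -0.21]
-0.698 -0.475 -0.0 -0.1 -0.0 18.4
-0.698 -0.475 0.18 -0.1 -0.0 18.4
```

Call:
{"method": "servo_tool", "body": {"series": "-0.4 -0.698 -0.475 0 0 0 18.4;-0.4 -0.698 -0.475 0 0 0 18.4;-0.4 -0.698 -0.475 0 0 0 18.4;-0.4 -0.698 -0.475 0 0 0 18.4;-0.4 -0.698 -0.475 0 0 0 18.4;-0.4 -0.698 -0.475 0 0 0 18.4;-0.4 -0.698 -0.475 0 0 0 18.4;-0.4 -0.698 -0.475 0 0 0 18.4;-0.4 -0.698 -0.475 0 0 0 18.4;-0.4 -0.698 -0.475 0 0 0 18.4;-0.4 -0.698 -0.475 0 0 0 18.4;-0.4 -0.698 -0.475 0 0 0 18.4"}}

```text
time_s: 1.15
eef_pos: [0.497, 0.1012, 0.2267]
eef_rot: [-0.0, 0.359, 0.933, 0.0]
wrist_force: [0.4, 0.8, 0.2]
opening: 0.697
grasp_force: 0.0
```

```bash
python3 go.py 679 -189 227 138
```

```text
t 1.15 p [497.  101.2 226.7] yaw 137.9 F [0.4 0.8 0.2] op 0.7 q [-0.03  0.03  1.77  0.    1.34 -0.87]
-0.33 -0.094 -0.0 0.0 -0.0 -0.1
```

Call:
{"method": "servo_tool", "body": {"series": "-0.4 -0.33 -0.094 0 0 0 0;-0.4 -0.33 -0.094 0 0 0 0;-0.4 -0.33 -0.094 0 0 0 0;-0.4 -0.33 -0.094 0 0 0 0;-0.4 -0.33 -0.094 0 0 0 0;-0.4 -0.33 -0.094 0 0 0 0;-0.4 -0.33 -0.094 0 0 0 0;-0.4 -0.33 -0.094 0 0 0 0;-0.4 -0.33 -0.094 0 0 0 0;-0.4 -0.33 -0.094 0 0 0 0;-0.4 -0.33 -0.094 0 0 0 0;-0.4 -0.33 -0.094 0 0 0 0"}}

```text
time_s: 2.15
eef_pos: [0.6779, -0.1861, 0.2264]
eef_rot: [-0.001, 0.358, 0.934, 0.0]
wrist_force: [-0.0, 0.4, 0.3]
opening: 0.702
grasp_force: 0.0
```

```bash
python3 - <<'E'
from h import *
cam('wrist','w1.png')
E
python3 go.py 679 -189 47 138
```

```text
t 2.2 p [ 678.  -185.8  226.8] yaw 138.0 F [-0.2  0.3  1.2] op 0.7 q [-0.44  0.46  1.25  0.    1.43 -1.27]
-0.003 -0.002 0.18 0.0 -0.0 0.0
```

View pics/w1.png

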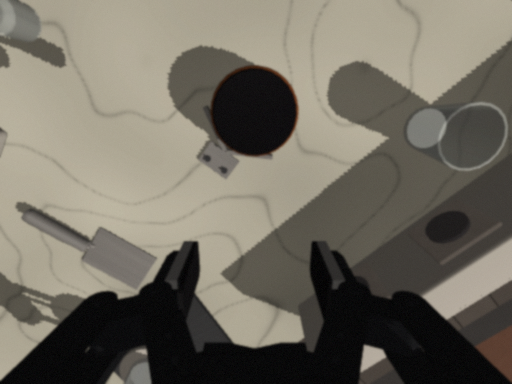

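The jar lid at (255,110) is centred between the fingers, and the tab at (218,158) is clear of them. I descend behind it.

Call:
{"method": "servo_tool", "body": {"series": "-0.4 -0.003 -0.002 0.04 0 0 0;-0.4 -0.003 -0.002 0.08 0 0 0;-0.4 -0.003 -0.002 0.12 0 0 0;-0.4 -0.003 -0.002 0.15 0 0 0;-0.4 -0.003 -0.002 0.17 0 0 0;-0.4 -0.003 -0.002 0.18 0 0 0;-0.4 -0.003 -0.002 0.18 0 0 0;-0.4 0.002 -0.002 0.18 0 0 0;-0.4 0.007 -0.002 0.18 0 0 0;-0.4 0.012 -0.002 0.18 0 0 0;-0.4 0.018 -0.002 0.18 0 0 0;-0.4 0.025 -0.002 0.18 0 0 0"}}

```text
time_s: 3.2
eef_pos: [0.6589, -0.1722, 0.0483]
eef_rot: [0.001, 0.359, 0.933, -0.0]
wrist_force: [0.7, 0.8, 0.3]
opening: 0.698
grasp_force: 0.0
```

```bash
python3 go.py 517 -43 47 138; python3 - <<'E'
from h import *
c=cam('scene');i=c['img'];cv2.imwrite('pics/s2.png',cv2.resize(i[130:290,90:370],None,fx=2.8,fy=2.8)[:,:,::-1])
E
```

```text
t 3.2 p [ 658.9 -172.2   48.3] yaw 138.0 F [0.7 0.8 0.3] op 0.7 q [-0.43  0.6   1.43 -0.    1.11 -1.27]
0.192 0.001 0.001 0.0 0.1 -0.0
```

View pics/s2.png

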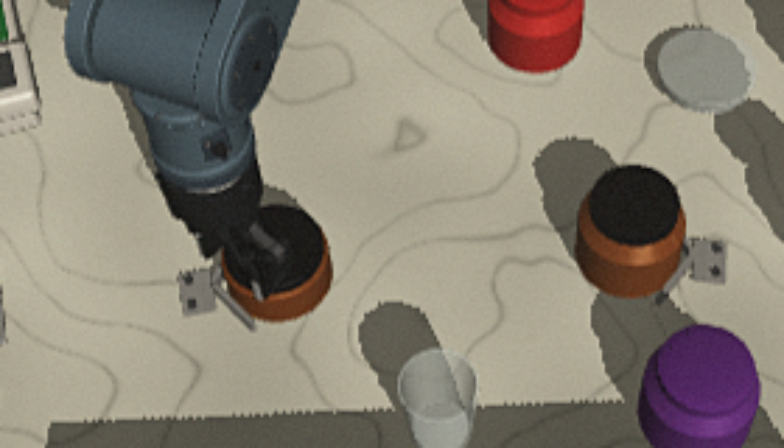

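The finger is at the jar's far side, and the ~1 N force matches the jar sliding. I continue the push.

Call:
{"method": "servo_tool", "body": {"series": "-0.4 0.008 0 0 0 0 0;-0.4 0.017 0 0 0 0 0;-0.4 0.026 0 0 0 0 0;-0.4 0.035 0 0 0 0 0;-0.4 0.044 0 0 0 0 0;-0.4 0.053 0 0 0 0 0;-0.4 0.062 0 0 0 0 0;-0.4 0.071 0 0 0 0 0;-0.4 0.079 0 0 0 0 0;-0.4 0.085 0 0 0 0 0;-0.4 0.089 0 0 0 0 0;-0.4 0.09 0 0 0 0 0"}}

```text
time_s: 4.25
eef_pos: [0.5913, -0.1115, 0.0468]
eef_rot: [-0.0, 0.359, 0.933, 0.0]
wrist_force: [-0.0, 0.7, -0.1]
opening: 0.707
grasp_force: 0.0
```

```bash
cat >> h.py <<'E'
def lid(n,h):
    c=cam(n);W=world(c);m=(c['img'].max(2)<60)&(abs(W[...,2]-h)<.006)&(W[...,0]>.4)&(W[...,0]<.72)&(abs(W[...,1])<.28)
    m=cv2.morphologyEx(m.astype(np.uint8),cv2.MORPH_OPEN,np.ones((3,3)))
    P=W[m>0][:,:2].astype(np.float32);
    if len(P)<20: return None
    (x,y),r=cv2.minEnclosingCircle(P);return np.round(np.array([x,y,r])*1e3,1),len(P)
E
python3 -c "
from h import *
for n in('top','scene'): print(n,lid(n,.057))"
python3 go.py 517 -43 47 138
```

```text
top None
scene (array([ 632.7, -145.1,   46. ]), 834)
t 4.35 p [ 591.9 -112.1   46.9] yaw 138.0 F [-0.4 -0.8 -0.5] op 0.7 q [-0.38  0.45  1.65 -0.    1.03 -1.22]
0.102 0.001 -0.0 0.0 0.0 -0.0
```

```bash
python3 - <<'E'
from h import *
c=cam('scene');i=c['img'];s=cv2.resize(i[130:270,90:370],None,fx=2.1,fy=2.1)
w=cam('wrist')['img'];w=cv2.resize(w,None,fx=.75,fy=.75)
o=np.zeros((594,588,3),np.uint8);o[:294]=s;o[300:588,:384]=w;cv2.imwrite('pics/x.png',o[:,:,::-1])
E
```

```text
(no output)
```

View pics/x.png

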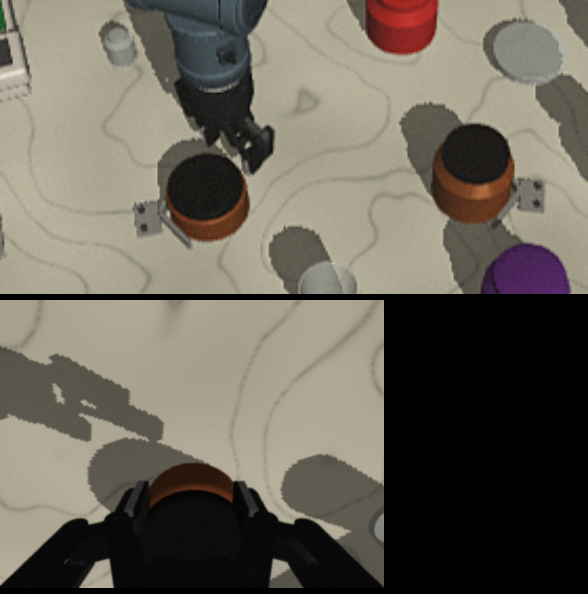

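The hand passed over the lid without moving the jar, so the fingertips are higher than I assumed. I measure their height from the depth images.

```bash
python3 - <<'E'
from h import *
for n in('scene','top'):
    c=cam(n);W=world(c);o=ctrl.get_obs();p=o['eef_pos']
    d=W-p; ca,sa=np.cos(np.radians(138)),np.sin(np.radians(138))
    tx=d[...,0]*ca+d[...,1]*sa; ty=d[...,0]*sa-d[...,1]*ca
    m=(c['img'].max(2)<110)&(tx>-.03)&(tx<.05)&(abs(ty)<.075)&(W[...,2]>.012)&(W[...,2]<.2)&(np.hypot(W[...,0]-.6315,W[...,1]+.1455)>.054)
    print(n,m.sum())
    for lo in np.arange(.012,.2,.012):
        k=m&(W[...,2]>=lo)&(W[...,2]<lo+.012)
        if k.sum()>2: print(round(lo,3),k.sum(),'tx',np.round(np.percentile(tx[k],[5,50,95])*1e3),'ty',np.round(np.percentile(ty[k],[5,50,95])*1e3))
E
```

```text
scene 466
0.048 3 tx [-3.  4.  8.] ty [-31. -30. -30.]
0.06 23 tx [-10.  -3.   8.] ty [-33. -30.  42.]
0.072 24 tx [-10.  -4.   6.] ty [-40. -30.  44.]
0.084 15 tx [-9. -4.  1.] ty [-34. -30.  42.]
0.096 37 tx [-15.  -9.  -0.] ty [-54.  34.  58.]
0.108 48 tx [-15. -11.   7.] ty [-58.  52.  62.]
0.12 58 tx [-14.  -6.   6.] ty [-57.  34.  64.]
0.132 30 tx [-15. -12.   6.] ty [-64.  62.  66.]
0.144 53 tx [-15. -10.   7.] ty [-62.  60.  68.]
0.156 113 tx [-14.  -5.   6.] ty [-63.  49.  67.]
0.168 17 tx [-9. -2.  5.] ty [36. 37. 39.]
0.18 28 tx [-7.  2. 22.] ty [29. 36. 38.]
0.192 17 tx [-8.  0. 14.] ty [34. 36. 39.]
top 126
0.072 3 tx [11. 12. 12.] ty [-28.  29.  33.]
0.084 3 tx [ 8. 12. 13.] ty [-45. -37. -33.]
0.096 16 tx [-0.  7. 13.] ty [-54. -41.  43.]
0.108 21 tx [-0.  7. 13.] ty [-55. -38.  45.]
0.12 12 tx [10. 14. 18.] ty [-60. -33.  32.]
0.132 5 tx [-4. 13. 18.] ty [-63. -55. -28.]
0.144 13 tx [-10.   6.  13.] ty [-61. -54.  -8.]
0.156 32 tx [-3.  3. 12.] ty [-63. -48.   0.]
0.18 7 tx [24. 36. 38.] ty [-29.  -8.  15.]
0.192 10 tx [19. 35. 38.] ty [-35. -12.  12.]
```

Tips are near z≈58 mm with the TCP at 47 mm, about 35 mm higher than stated. I go back up and around, then descend again guarded by force while measuring the tips.

```bash
python3 go.py 592 -112 90 138 681 -191 90 138 681 -191 47 138
```

```text
t 4.55 p [ 592.1 -112.4   46.9] yaw 137.9 F [-0.7  0.2  0.7] op 0.7 q [-0.38  0.46  1.65 -0.    1.03 -1.22]
0.0 0.0 -0.043 0.0 0.0 -0.1
-0.119 0.001 -0.043 0.0 0.0 -0.1
-0.119 0.001 -0.0 0.0 0.0 -0.1
```

Call:
{"method": "servo_tool", "body": {"series": "-0.4 0 0 -0.03 0 0 0;-0.4 -0.03 0 -0.043 0 0 0;-0.4 -0.07 0 -0.043 0 0 0;-0.4 -0.1 0 -0.043 0 0 0;-0.4 -0.119 0 -0.043 0 0 0;-0.4 -0.119 0 -0.043 0 0 0;-0.4 -0.119 0 -0.03 0 0 0;-0.4 -0.119 0 -0.01 0 0 0;-0.4 -0.119 0 0 0 0 0;-0.4 -0.119 0 0.006 0 0 0;-0.4 -0.119 0 0.012 0 0 0;-0.4 -0.119 0 0.012 0 0 0"}}

```text
time_s: 5.55
eef_pos: [0.6791, -0.1909, 0.0332]
eef_rot: [-0.001, 0.359, 0.933, 0.0]
wrist_force: [0.3, -0.2, -0.2]
opening: 0.7
grasp_force: 0.0
```

```bash
cat > tip.py <<'E'
from h import *
c=cam('scene');W=world(c);o=ctrl.get_obs();p=o['eef_pos'];q=o['eef_rot'];w=2*np.arctan2(q[2],q[1])
d=W-p; ca,sa=np.cos(w),np.sin(w)
tx=d[...,0]*ca+d[...,1]*sa; ty=d[...,0]*sa-d[...,1]*ca
m=(c['img'].max(2)<110)&(abs(tx)<.02)&(abs(ty)<.06)&(W[...,2]>.008)&(W[...,2]<.1)
print('TCP',np.round(p*1e3,1))
for lo in np.arange(.008,.09,.006):
    k=m&(W[...,2]>=lo)&(W[...,2]<lo+.006)
    for s in(-1,1):
        j=k&(ty*s>0)
        if j.sum()>1: print(round(lo,3),s,j.sum(),'tx',np.round(np.percentile(tx[j],[5,50,95])*1e3),'ty',np.round(np.percentile(ty[j],[5,50,95])*1e3))
i=c['img'][170:260,140:260]
cv2.imwrite('pics/tip.png',cv2.resize(i,None,fx=6,fy=6,interpolation=cv2.INTER_CUBIC)[:,:,::-1])
E
python3 tip.py; python3 go.py
```

```text
TCP [ 679.7 -191.3   34.3]
0.008 -1 5 tx [-9. -6. -6.] ty [-49. -35. -32.]
0.038 -1 2 tx [-5. -4. -2.] ty [-31. -31. -30.]
0.044 -1 9 tx [-12.  -3.   3.] ty [-32. -31. -29.]
0.05 -1 11 tx [-12.  -6.   2.] ty [-35. -31. -29.]
0.05 1 2 tx [-12. -10.  -9.] ty [31. 35. 38.]
0.056 -1 6 tx [-11.  -3.   1.] ty [-34. -31. -29.]
0.056 1 5 tx [-12.  -8.  -6.] ty [34. 40. 43.]
0.062 -1 8 tx [-12.  -8.  -1.] ty [-32. -30. -28.]
0.062 1 5 tx [-12.  -8.  -6.] ty [34. 41. 44.]
0.068 -1 6 tx [-11.  -7.  -4.] ty [-32. -31. -29.]
0.068 1 3 tx [-14. -13.  -9.] ty [34. 37. 37.]
0.074 -1 7 tx [-12.  -9.  -2.] ty [-33. -32. -29.]
0.074 1 3 tx [-13. -12.  -9.] ty [34. 37. 40.]
0.08 -1 3 tx [-7. -6. -4.] ty [-32. -32. -30.]
0.08 1 2 tx [-13. -11.  -9.] ty [42. 42. 43.]
0.086 1 9 tx [-15. -13.  -7.] ty [31. 40. 53.]
t 5.6 p [ 679.7 -191.3   34.3] yaw 138.0 F [-0.7 -0.2  0.8] op 0.7 q [-0.44  0.66  1.36 -0.    1.12 -1.28]
```

View pics/tip.png

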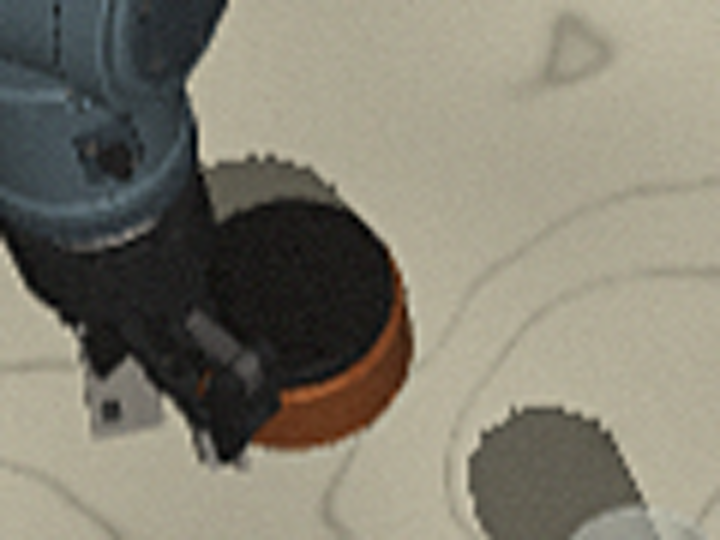

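Tip z is about TCP z + 9 mm. I go down 20 mm (tips ≈ 23 mm, above the 14 mm walls) and push.

Call:
{"method": "servo_tool", "body": {"series": "-0.4 0 0 0.01 0 0 0;-0.4 0 0 0.016 0 0 0;-0.4 0 0 0.02 0 0 0;-0.4 0 0 0.02 0 0 0;-0.4 0.008 0 0.02 0 0 0;-0.4 0.014 0 0.02 0 0 0;-0.4 0.018 0 0.02 0 0 0;-0.4 0.022 0 0.02 0 0 0;-0.4 0.027 0 0.02 0 0 0;-0.4 0.033 0 0.02 0 0 0;-0.4 0.038 0 0.02 0 0 0;-0.4 0.04 0 0.02 0 0 0"}}

```text
time_s: 6.6
eef_pos: [0.6503, -0.1647, 0.0152]
eef_rot: [0.0, 0.359, 0.933, -0.0]
wrist_force: [1.9, -1.7, 0.5]
opening: 0.695
grasp_force: 1.1
```

```bash
python3 -c "
from h import *
print(lid('scene',.057))"; python3 go.py 517 -43 15 138
```

```text
(array([ 614.5, -124.5,   43.8]), 446)
t 6.65 p [ 650.2 -164.6   15.1] yaw 138.0 F [ 0.3 -0.1  0.8] op 0.7 q [-0.42  0.63  1.47 -0.    1.05 -1.26]
0.18 0.001 0.0 0.0 0.0 -0.0
```

The jar is sliding now. I carry on to the parking spot.

Call:
{"method": "servo_tool", "body": {"series": "-0.4 0.006 0 0 0 0 0;-0.4 0.014 0 0 0 0 0;-0.4 0.024 0 0 0 0 0;-0.4 0.034 0 0 0 0 0;-0.4 0.044 0 0 0 0 0;-0.4 0.054 0 0 0 0 0;-0.4 0.064 0 0 0 0 0;-0.4 0.074 0 0 0 0 0;-0.4 0.084 0 0 0 0 0;-0.4 0.094 0 0 0 0 0;-0.4 0.104 0 0 0 0 0;-0.4 0.114 0 0 0 0 0"}}

```text
time_s: 7.65
eef_pos: [0.5653, -0.0881, 0.015]
eef_rot: [0.0, 0.359, 0.933, -0.0]
wrist_force: [2.9, -2.5, 3.7]
opening: 0.697
grasp_force: 2.0
```

Call:
{"method": "servo_tool", "body": {"series": "-0.4 0.01 0 0 0 0 0;-0.4 0.02 0 0 0 0 0;-0.4 0.03 0 0 0 0 0;-0.4 0.04 0 0 0 0 0;-0.4 0.05 0 0 0 0 0;-0.4 0.057 0 0 0 0 0;-0.4 0.062 0 0 0 0 0;-0.4 0.065 0 0 0 0 0;-0.4 0.066 0 0 0 0 0;-0.4 0.066 0 0 0 0 0;-0.4 0.055 0 0 0 0 0;-0.4 0.04 0 0 0 0 0"}}

```text
time_s: 8.65
eef_pos: [0.5343, -0.0609, 0.0135]
eef_rot: [-0.002, 0.358, 0.934, 0.0]
wrist_force: [-0.1, -0.1, -0.0]
opening: 0.699
grasp_force: 0.0
```

```bash
python3 -c "
from h import *
print(lid('scene',.057))"; python3 go.py 532 -57 150 138 608 244 150 92 608 246 60 92
```

```text
(array([480.4,  -9.6,  44.5]), 467)
t 8.7 p [537.7 -63.7  14.4] yaw 137.9 F [ 1.  -2.5  1.3] op 0.7 q [-0.34  0.4   1.82 -0.    0.92 -1.17]
0.009 0.001 -0.136 -0.0 -0.0 -0.1
0.154 0.275 -0.136 -0.0 0.0 45.9
0.155 0.277 -0.046 -0.0 0.0 45.9
```

The low jar is parked at (480,-10). Now I go behind the tall jar.

Call:
{"method": "servo_tool", "body": {"series": "-0.4 0 0 -0.04 0 0 0;-0.4 0 0 -0.08 0 0 0;-0.4 0 0 -0.12 0 0 0;-0.4 0.01 0.02 -0.15 0 0 6;-0.4 0.16 0.279 -0.16 0 0 45.9;-0.4 0.16 0.279 -0.16 0 0 45.9;-0.4 0.16 0.279 -0.16 0 0 45.9;-0.4 0.16 0.279 -0.16 0 0 45.9;-0.4 0.16 0.279 -0.16 0 0 45.9;-0.4 0.16 0.279 -0.16 0 0 45.9;-0.4 0.16 0.279 -0.16 0 0 45.9;-0.4 0.16 0.279 -0.16 0 0 45.9"}}

```text
time_s: 9.7
eef_pos: [0.6034, 0.2561, 0.1736]
eef_rot: [-0.001, 0.694, 0.72, -0.001]
wrist_force: [1.2, 0.7, 0.5]
opening: 0.7
grasp_force: 0.0
```

```bash
python3 go.py 619 249 150 92 619 249 26 92
```

```text
t 9.7 p [603.4 256.1 173.6] yaw 92.1 F [1.2 0.7 0.5] op 0.7 q [0.22 0.4  1.44 0.   1.3  0.18]
-0.008 0.015 0.024 -0.2 -0.0 0.1
-0.008 0.016 0.148 -0.2 -0.0 0.1
```

Call:
{"method": "servo_tool", "body": {"series": "-0.4 -0.008 0.013 0.02 0 0 0;-0.4 -0.008 0.013 0.05 0 0 0;-0.4 -0.008 0.013 0.05 0 0 0;-0.4 -0.008 0.013 0.05 0 0 0"}}

```text
time_s: 10.03
eef_pos: [0.6148, 0.2444, 0.1215]
eef_rot: [-0.002, 0.694, 0.72, -0.003]
wrist_force: [-0.1, -0.5, 0.4]
opening: 0.705
grasp_force: 0.0
```

```bash
python3 go.py 619 249 26 92; python3 - <<'E'
from h import *
w=cam('wrist')['img'];s=cam('scene')['img'][160:300,250:450];s=cv2.resize(s,None,fx=2,fy=2)
o=np.zeros((384+280,512,3),np.uint8)[:,:,:];o[:384]=w;o[384:,:400]=s
cv2.imwrite('pics/w2.png',cv2.resize(o,None,fx=.9,fy=.9)[:,:,::-1])
E
```

```text
t 10.03 p [614.8 244.4 121.5] yaw 92.0 F [-0.1 -0.5  0.4] op 0.7 q [0.2  0.48 1.45 0.   1.23 0.16]
0.005 0.005 0.095 -0.5 0.1 0.0
```

View pics/w2.png

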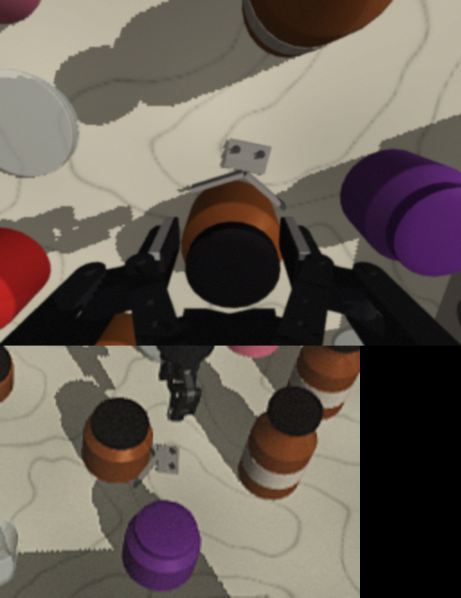

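The tall jar's lid at (233,265) is centred between the fingers, and the bottle and purple jar are clear. I descend and start the pull.

Call:
{"method": "servo_tool", "body": {"series": "-0.4 0.005 0.005 0.03 -0.4 0 0;-0.4 0.005 0.005 0.06 -0.4 0 0;-0.4 0.005 0.005 0.08 -0.4 0 0;-0.4 0.005 0.005 0.092 -0.4 0 0;-0.4 0.005 0.005 0.095 -0.4 0 0;-0.4 0.005 0.005 0.095 -0.4 0 0;-0.4 0.001 0.005 0.095 -0.4 0 0;-0.4 -0.004 0.005 0.095 -0.4 0 0;-0.4 -0.009 0.005 0.095 -0.4 0 0;-0.4 -0.014 0.005 0.095 -0.4 0 0;-0.4 -0.019 0.005 0.095 -0.4 0 0;-0.4 -0.024 0.005 0.095 -0.4 0 0"}}

```text
time_s: 11.13
eef_pos: [0.6238, 0.2219, 0.0312]
eef_rot: [0.002, 0.695, 0.719, 0.004]
wrist_force: [-1.5, 3.6, 4.6]
opening: 0.703
grasp_force: 2.7
```

```bash
python3 -c "
from h import *
print(lid('scene',.093))"; python3 go.py 631 -92 26 92
```

```text
(array([624.4, 168.7,  40.6]), 632)
t 11.18 p [623.8 220.7  31. ] yaw 92.0 F [-1.1  3.7  2.7] op 0.7 q [0.16 0.58 1.5  0.   1.05 0.13]
-0.313 -0.004 0.005 0.5 -0.1 0.0
```

Call:
{"method": "servo_tool", "body": {"series": "-0.4 -0.008 0 0.002 0.3 0 0;-0.4 -0.017 0 0.003 0.3 0 0;-0.4 -0.026 0 0.003 0.3 0 0;-0.4 -0.035 0 0.003 0.3 0 0;-0.4 -0.044 0 0.003 0.3 0 0;-0.4 -0.053 0 0.003 0.3 0 0;-0.4 -0.062 0 0.003 0.3 0 0;-0.4 -0.071 -0.001 0.003 0.3 0 0;-0.4 -0.08 -0.001 0.003 0.3 0 0;-0.4 -0.089 -0.001 0.003 0.3 0 0;-0.4 -0.098 -0.001 0.003 0.3 0 0;-0.4 -0.107 -0.001 0.003 0.3 0 0"}}

```text
time_s: 12.18
eef_pos: [0.6272, 0.1147, 0.0282]
eef_rot: [0.001, 0.694, 0.72, 0.002]
wrist_force: [0.5, 6.7, 4.7]
opening: 0.703
grasp_force: 4.0
```

```bash
python3 -c "
from h import *
print(lid('scene',.093),lid('scene',.057))"; python3 go.py 631 -92 28 92
```

```text
(array([647.9,  76.9,  59.7]), 626) (array([482. , -13. ,  45.9]), 693)
t 12.28 p [627.1 113.1  27.7] yaw 92.0 F [0.4 0.5 0.4] op 0.7 q [-0.01  0.54  1.56 -0.    1.03 -0.04]
-0.205 -0.003 -0.0 0.2 0.0 -0.0
```

Call:
{"method": "servo_tool", "body": {"series": "-0.4 -0.006 0 0 0 0 0;-0.4 -0.015 0 0 0 0 0;-0.4 -0.024 0 0 0 0 0;-0.4 -0.033 0 0 0 0 0;-0.4 -0.042 0 0 0 0 0;-0.4 -0.051 -0.001 0 0 0 0;-0.4 -0.06 -0.001 0 0 0 0;-0.4 -0.069 -0.001 0 0 0 0;-0.4 -0.078 -0.001 0 0 0 0;-0.4 -0.087 -0.001 0 0 0 0;-0.4 -0.096 -0.001 0 0 0 0;-0.4 -0.105 -0.001 0 0 0 0"}}

```text
time_s: 13.28
eef_pos: [0.6292, 0.01, 0.0274]
eef_rot: [0.0, 0.694, 0.72, 0.001]
wrist_force: [-0.4, 6.6, 4.9]
opening: 0.701
grasp_force: 3.5
```

Call:
{"method": "servo_tool", "body": {"series": "-0.4 -0.009 0 0 0 0 0;-0.4 -0.018 0 0 0 0 0;-0.4 -0.027 0 0 0 0 0;-0.4 -0.036 -0.001 0 0 0 0;-0.4 -0.045 -0.001 0 0 0 0;-0.4 -0.053 -0.001 0 0 0 0;-0.4 -0.06 -0.001 0 0 0 0;-0.4 -0.066 -0.001 0 0 0 0;-0.4 -0.071 -0.002 0 0 0 0;-0.4 -0.075 -0.002 0 0 0 0"}}

```text
time_s: 14.12
eef_pos: [0.6298, -0.0651, 0.0273]
eef_rot: [0.0, 0.694, 0.72, 0.001]
wrist_force: [-0.7, 6.2, 5.3]
opening: 0.699
grasp_force: 3.7
```

```bash
python3 -c "
from h import *
print(lid('scene',.093),lid('top',.093))"; python3 go.py 631 -92 28 92
```

```text
(array([ 647.8, -103.1,   58.5]), 559) (array([602.8, -99. ,   9.8]), 21)
t 14.22 p [629.9 -65.8  27.2] yaw 92.0 F [1.1 2.8 2.3] op 0.7 q [-0.29  0.54  1.57  0.    1.03 -0.33]
-0.026 0.0 -0.001 0.1 -0.0 0.0
```

Call:
{"method": "servo_tool", "body": {"series": "-0.4 -0.005 0 0 0 0 0;-0.4 -0.01 0 0 0 0 0;-0.4 -0.015 0 0 0 0 0;-0.4 -0.019 0 0 0 0 0;-0.4 -0.022 0 0 0 0 0;-0.4 -0.024 0 0 0 0 0;-0.4 -0.026 0 0 0 0 0;-0.4 -0.027 0 0 0 0 0"}}

```text
time_s: 14.88
eef_pos: [0.6306, -0.0918, 0.027]
eef_rot: [0.0, 0.694, 0.72, 0.001]
wrist_force: [-0.9, 6.4, 5.7]
opening: 0.702
grasp_force: 3.7
```

Call:
{"method": "servo_tool", "body": {"series": "-0.4 -0.001 0 0 0 0 0;-0.4 -0.002 0 0 0 0 0"}}

```text
time_s: 15.05
eef_pos: [0.6306, -0.0936, 0.027]
eef_rot: [0.0, 0.694, 0.72, 0.001]
wrist_force: [-0.5, 6.0, 6.0]
opening: 0.698
grasp_force: 3.7
```

Call:
{"method": "servo_tool", "body": {"series": "-0.4 -0.001 0 0 0 0 0;-0.4 -0.002 0 0 0 0 0"}}

```text
time_s: 15.22
eef_pos: [0.6306, -0.0944, 0.0271]
eef_rot: [-0.001, 0.694, 0.72, 0.002]
wrist_force: [-1.4, 14.0, 8.4]
opening: 0.703
grasp_force: 6.7
```

Call:
{"method": "servo_tool", "body": {"series": "-0.4 -0.001 0 0 0 0 0;-0.4 -0.002 0 0 0 0 0;-0.4 -0.002 0 0 0 0 0"}}

```text
time_s: 15.47
eef_pos: [0.6303, -0.0946, 0.0271]
eef_rot: [-0.002, 0.694, 0.72, 0.002]
wrist_force: [-1.6, 16.7, 9.5]
opening: 0.702
grasp_force: 7.8
```

```bash
python3 go.py 630 -75 27 92
```

```text
t 15.47 p [630.3 -94.6  27.1] yaw 92.1 F [-1.6 16.7  9.5] op 0.7 q [-0.34  0.55  1.56  0.01  1.03 -0.38]
0.02 0.0 0.0 0.0 -0.3 0.1
```

Firm contact, so it is home. I back off, lift and check.

Call:
{"method": "servo_tool", "body": {"series": "-0.4 0.003 0 0 0 0 0;-0.4 0.012 0 0 0 0 0;-0.4 0.025 0 0 0 0 0;-0.4 0.035 0 0 0 0 0;-0.4 0.04 0 -0.03 0 0 0;-0.4 0.04 0 -0.07 0 0 0;-0.4 0.04 0 -0.11 0 0 0;-0.4 0.04 0 -0.14 0 0 0;-0.4 0.04 0 -0.14 0 0 0"}}

```text
time_s: 16.22
eef_pos: [0.6333, -0.0592, 0.175]
eef_rot: [0.006, 0.694, 0.72, 0.003]
wrist_force: [0.5, -0.6, 0.8]
opening: 0.705
grasp_force: 0.0
```

```bash
python3 - <<'E'
from h import *
for n in('scene','top'):
    c=cam(n);W=world(c)
    for h,x0,y0 in((.093,.63,-.145),(.057,.48,-.01)):
        k=(abs(W[...,2]-h)<.006)&(np.hypot(W[...,0]-x0,W[...,1]-y0)<.06);P=W[k][:,:2].astype(np.float32)
        if len(P)>10:
            (x,y),r=cv2.minEnclosingCircle(P);print(n,h,np.round([x*1e3,y*1e3,r*1e3],1),len(P),'z',np.round(np.percentile(W[k][:,2]*1e3,[5,50,95]),1))
E
python3 go.py 438 -65 150 53
```

```text
scene 0.093 [ 634.9 -143.9   41.2] 684 z [87.9 91.3 94.8]
scene 0.057 [482.6 -11.5  46.3] 702 z [52.4 56.2 59.8]
top 0.093 [ 630.1 -144.1   39.5] 173 z [87.3 90.2 94.6]
t 16.32 p [630.  -58.5 168.5] yaw 92.1 F [ 0.2 -0.4 -1.3] op 0.7 q [-0.28  0.36  1.51  0.    1.27 -0.32]
0.0 -0.192 0.018 0.3 -0.0 39.1
```

The tall jar is upright at about (632,-144). Now the low jar: I push it first along yaw 45° to (610,120), then along the V axis at 80.5°.

Call:
{"method": "servo_tool", "body": {"series": "-0.4 0.009 -0.198 0.01 0 0 47;-0.4 0.009 -0.198 0.01 0 0 47;-0.4 0.009 -0.198 0.01 0 0 47;-0.4 0.009 -0.198 0.01 0 0 47;-0.4 0.009 -0.198 0.01 0 0 47;-0.4 0.009 -0.198 0.01 0 0 47;-0.4 0.009 -0.198 0.01 0 0 47;-0.4 0.009 -0.198 0.01 0 0 47;-0.4 0.009 -0.198 0.01 0 0 47"}}

```text
time_s: 17.07
eef_pos: [0.43, -0.0564, 0.1552]
eef_rot: [-0.001, 0.923, 0.384, -0.0]
wrist_force: [0.1, 0.5, 0.1]
opening: 0.698
grasp_force: 0.0
```

```bash
python3 go.py 431 -60 12 45.2
```

```text
t 17.07 p [430.  -56.4 155.2] yaw 45.2 F [0.1 0.5 0.1] op 0.7 q [-0.41 -0.06  2.02  0.    1.19  0.38]
-0.002 0.003 0.143 -0.1 -0.0 -0.0
```

Call:
{"method": "servo_tool", "body": {"series": "-0.4 -0.002 0.003 0.035 0 0 0;-0.4 -0.002 0.003 0.07 0 0 0;-0.4 -0.002 0.003 0.105 0 0 0;-0.4 -0.002 0.003 0.13 0 0 0;-0.4 -0.002 0.003 0.14 0 0 0;-0.4 -0.002 0.003 0.143 0 0 0;-0.4 0.003 0.003 0.143 0 0 0;-0.4 0.008 0.003 0.143 0 0 0;-0.4 0.013 0.003 0.143 0 0 0;-0.4 0.018 0.003 0.143 0 0 0;-0.4 0.024 0.003 0.143 0 0 0;-0.4 0.03 0.003 0.143 0 0 0"}}

```text
time_s: 18.07
eef_pos: [0.4553, -0.0378, 0.0144]
eef_rot: [0.001, 0.924, 0.383, 0.001]
wrist_force: [-4.0, -3.1, 3.4]
opening: 0.701
grasp_force: 2.8
```

```bash
python3 -c "
from h import *
print(lid('scene',.057))"; python3 go.py 573 83 12 45.2
```

```text
(array([491.2,  -4.8,  46.7]), 689)
t 18.12 p [456.  -37.2  14.3] yaw 45.1 F [-1.4 -1.   3. ] op 0.7 q [-0.34  0.25  2.04  0.    0.86  0.44]
0.168 -0.002 0.003 0.2 -0.1 -0.1
```

Call:
{"method": "servo_tool", "body": {"series": "-0.4 0.008 0 0 0 0 0;-0.4 0.018 0 0 0 0 0;-0.4 0.028 0 0 0 0 0;-0.4 0.038 0 0 0 0 0;-0.4 0.048 0 0 0 0 0;-0.4 0.058 -0.001 0 0 0 0;-0.4 0.068 -0.001 0 0 0 0;-0.4 0.078 -0.001 0 0 0 0;-0.4 0.088 -0.001 0 0 0 0;-0.4 0.098 -0.001 0 0 0 0;-0.4 0.108 -0.002 0 0 0 0;-0.4 0.118 -0.002 0 0 0 0"}}

```text
time_s: 19.12
eef_pos: [0.5367, 0.0474, 0.014]
eef_rot: [0.001, 0.924, 0.383, 0.0]
wrist_force: [-4.6, -4.8, 7.7]
opening: 0.698
grasp_force: 4.2
```

Call:
{"method": "servo_tool", "body": {"series": "-0.4 0.01 0 0 0 0 0;-0.4 0.02 0 0 0 0 0;-0.4 0.029 0 0 0 0 0;-0.4 0.037 0 0 0 0 0;-0.4 0.043 0 0 0 0 0;-0.4 0.047 0 0 0 0 0;-0.4 0.049 0 0 0 0 0;-0.4 0.049 0 0 0 0 0;-0.4 0.042 0 0 0 0 0;-0.4 0.034 0 0 0 0 0;-0.4 0.034 0 0 0 0 0;-0.4 0.034 0 0 0 0 0"}}

```text
time_s: 20.12
eef_pos: [0.5598, 0.071, 0.0134]
eef_rot: [0.0, 0.924, 0.383, 0.001]
wrist_force: [0.1, 0.2, 0.2]
opening: 0.706
grasp_force: 0.0
```

```bash
python3 -c "
from h import *
print(lid('scene',.057))"; python3 go.py 600 54 12 80.5
```

```text
(array([607.9, 115.7,  46.4]), 805)
t 20.17 p [560.2  71.1  13.6] yaw 45.0 F [-0.1 -0.1  0.5] op 0.7 q [-0.08  0.44  1.76  0.    0.94  0.7 ]
0.016 0.04 0.002 0.1 -0.1 -35.5
```

```bash
python3 go.py 578 57 13 62 593.5 51 13 79
```

```text
t 20.17 p [560.2  71.1  13.6] yaw 45.0 F [-0.1 -0.1  0.5] op 0.7 q [-0.08  0.44  1.76  0.    0.94  0.7 ]
0.003 0.023 0.001 0.1 -0.1 -17.0
0.009 0.038 0.001 0.1 -0.1 -34.0
```

Call:
{"method": "servo_tool", "body": {"series": "-0.4 -0.003 0.006 0 0 0 -5;-0.4 -0.002 0.013 0 0 0 -11;-0.4 0.001 0.023 0 0 0 -17;-0.4 0.004 0.03 0 0 0 -23;-0.4 0.007 0.036 0 0 0 -29;-0.4 0.009 0.038 0 0 0 -34;-0.4 0.009 0.038 0 0 0 -34;-0.4 0.009 0.038 0 0 0 -34"}}

```text
time_s: 20.83
eef_pos: [0.5937, 0.0508, 0.0136]
eef_rot: [0.0, 0.772, 0.635, 0.001]
wrist_force: [0.9, -0.4, -0.1]
opening: 0.707
grasp_force: 0.0
```

```bash
python3 -c "
from h import *
print(lid('scene',.057))"; python3 go.py 610 130 13 79
```

```text
(array([608.9, 115.7,  46.3]), 820)
t 20.88 p [593.5  50.9  13.6] yaw 78.9 F [-0.9 -0.6 -0.8] op 0.7 q [-0.11  0.49  1.68  0.    0.97  0.08]
0.081 0.001 0.001 0.1 -0.0 -0.1
```

Call:
{"method": "servo_tool", "body": {"series": "-0.4 0.007 0 0 0 0 0;-0.4 0.014 0 0 0 0 0;-0.4 0.021 0 0 0 0 0;-0.4 0.028 0 0 0 0 0;-0.4 0.036 0 0 0 0 0;-0.4 0.044 0 0 0 0 0;-0.4 0.052 0 0 0 0 0;-0.4 0.059 0 0 0 0 0;-0.4 0.065 0 0 0 0 0;-0.4 0.07 0 0 0 0 0;-0.4 0.073 0 0 0 0 0;-0.4 0.075 0 0 0 0 0"}}

```text
time_s: 21.88
eef_pos: [0.608, 0.1247, 0.0137]
eef_rot: [0.001, 0.771, 0.637, 0.001]
wrist_force: [0.2, -1.6, 0.8]
opening: 0.7
grasp_force: 1.1
```

Call:
{"method": "servo_tool", "body": {"series": "-0.4 0.001 0 0 0 0 0;-0.4 0.002 0 0 0 0 0;-0.4 0.003 0 0 0 0 0"}}

```text
time_s: 22.13
eef_pos: [0.6085, 0.1271, 0.0137]
eef_rot: [0.001, 0.771, 0.636, 0.001]
wrist_force: [0.3, -2.1, 0.1]
opening: 0.697
grasp_force: 1.0
```

Call:
{"method": "servo_tool", "body": {"series": "-0.4 0.001 0 0 0 0 0;-0.4 0.002 0 0 0 0 0"}}

```text
time_s: 22.3
eef_pos: [0.6089, 0.1292, 0.0137]
eef_rot: [0.0, 0.771, 0.636, 0.001]
wrist_force: [-0.3, -2.9, -0.2]
opening: 0.704
grasp_force: 1.0
```

Call:
{"method": "servo_tool", "body": {"series": "-0.4 0.001 0 0 0 0 0;-0.4 0.002 0 0 0 0 0"}}

```text
time_s: 22.47
eef_pos: [0.6093, 0.1313, 0.0137]
eef_rot: [0.001, 0.771, 0.636, 0.001]
wrist_force: [-0.2, -2.8, 0.2]
opening: 0.7
grasp_force: 0.9
```

Call:
{"method": "servo_tool", "body": {"series": "-0.4 0.001 0 0 0 0 0;-0.4 0.002 0 0 0 0 0;-0.4 0.002 0 0 0 0 0"}}

```text
time_s: 22.72
eef_pos: [0.6097, 0.1333, 0.0137]
eef_rot: [0.001, 0.771, 0.636, 0.001]
wrist_force: [-1.2, -1.6, 0.4]
opening: 0.7
grasp_force: 0.8
```

```bash
python3 -c "
from h import *
print(lid('scene',.057))"; python3 go.py
```

```text
(array([620.9, 180.3,  46.2]), 761)
t 22.77 p [609.7 133.3  13.7] yaw 79.1 F [-0.5 -2.2  0.4] op 0.7 q [0.03 0.54 1.6  0.   0.99 0.22]
```

Call:
{"method": "servo_tool", "body": {"series": "-0.4 0.001 0 0 0 0 0;-0.4 0.002 0 0 0 0 0;-0.4 0.002 0 0 0 0 0"}}

```text
time_s: 23.02
eef_pos: [0.61, 0.1336, 0.0138]
eef_rot: [0.001, 0.771, 0.637, -0.0]
wrist_force: [-1.3, -8.4, 0.6]
opening: 0.698
grasp_force: 3.5
```

Call:
{"method": "servo_tool", "body": {"series": "-0.4 0.001 0 0 0 0 0;-0.4 0.002 0 0 0 0 0;-0.4 0.002 0 0 0 0 0"}}

```text
time_s: 23.27
eef_pos: [0.6103, 0.1339, 0.014]
eef_rot: [0.002, 0.771, 0.637, -0.001]
wrist_force: [-2.6, -14.4, 3.7]
opening: 0.7
grasp_force: 6.3
```

Firm contact at 14 N. I release, lift and check both jars.

Call:
{"method": "servo_tool", "body": {"series": "-0.4 -0.004 0 0 0 0 0;-0.4 -0.012 0 0 0 0 0;-0.4 -0.025 0 0 0 0 0;-0.4 -0.04 0 0 0 0 0;-0.4 -0.05 0 -0.03 0 0 0;-0.4 -0.06 0 -0.07 0 0 0;-0.4 -0.08 0 -0.11 0 0 0;-0.4 -0.11 0 -0.15 0 0 0;-0.4 -0.15 0 -0.18 0 0 0;-0.4 -0.19 0 -0.2 0 0 0;-0.4 -0.22 0 -0.2 0 0 0;-0.4 -0.22 0 -0.2 0 0 0"}}

```text
time_s: 24.27
eef_pos: [0.5684, -0.0852, 0.217]
eef_rot: [0.004, 0.773, 0.635, 0.001]
wrist_force: [0.7, -0.6, -0.9]
opening: 0.7
grasp_force: 0.0
```

```bash
python3 - <<'E'
from h import *
d=np.load('a.npz')
def L(I,W,h,x0,y0):
    k=(abs(W[...,2]-h)<.006)&(np.hypot(W[...,0]-x0,W[...,1]-y0)<.056)&(I.max(2)<60)
    P=W[k][:,:2]
    return None if len(P)<20 else (np.round(P.mean(0)*1e3,1),np.round((P.min(0)+P.max(0))*500,1),len(P))
new={n:cam(n) for n in('scene','top')}
for n,k in(('scene','s'),('top','t')):
    I,W=d[k],d[k+'w'];print(n,'before L tall',L(I,W,.093,.62,.179),'R low',L(I,W,.057,.6305,-.1455))
    I,W=new[n]['img'],world(new[n]);print(n,'after L low',L(I,W,.057,.62,.179),'R tall',L(I,W,.093,.6305,-.1455))
s=new['scene']['img'][170:290,130:370];cv2.imwrite('pics/end.png',cv2.resize(s,None,fx=3.3,fy=3.3,interpolation=cv2.INTER_CUBIC)[:,:,::-1])
E
```

```text
scene before L tall (array([623.3, 178.2]), array([622. , 178.7]), 653) R low (array([ 634.3, -145.1]), array([ 634. , -145.6]), 842)
scene after L low (array([623. , 179.4]), array([620.4, 179.7]), 838) R tall (array([ 637.2, -143.9]), array([ 635.5, -144.2]), 667)
top before L tall (array([618.9, 179.8]), array([618.1, 180.3]), 350) R low (array([ 627.8, -144.6]), array([ 626.8, -145.3]), 446)
top after L low (array([617.1, 180. ]), array([618.1, 181.2]), 451) R tall None
```

View pics/end.png

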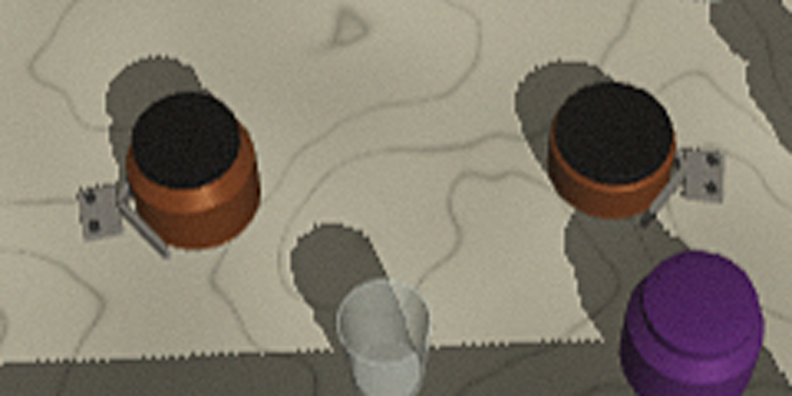

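The left low jar looks home. The right tall jar is offset by about (+2,+1.5) mm, as if it rests on the far wall only because the wide cradle held it sideways. I nudge both along the V with shut fingers, which leaves the jars free to centre.

```bash
python3 go.py 645 -62 130 79 645 -62 36 79
```

```text
t 24.37 p [568.  -81.8 214.5] yaw 78.8 F [-0.5  1.2  0.4] op 0.7 q [-0.35  0.19  1.63  0.    1.33 -0.15]
0.034 0.071 0.085 0.2 -0.0 -0.2
0.034 0.071 0.179 0.2 -0.0 -0.2
```

Call:
{"method": "servo_tool", "body": {"series": "1 0.034 0.071 0 0 0 0;1 0.034 0.071 0 0 0 0;1 0.034 0.071 0.04 0 0 0;1 0.034 0.071 0.08 0 0 0;1 0.034 0.071 0.11 0 0 0;1 0.034 0.071 0.11 0 0 0;1 0.034 0.071 0.11 0 0 0;1 0.034 0.071 0.11 0 0 0"}}

```text
time_s: 25.03
eef_pos: [0.6455, -0.0585, 0.1052]
eef_rot: [0.001, 0.771, 0.637, 0.001]
wrist_force: [0.6, 0.2, 0.7]
opening: 0.001
grasp_force: 0.0
```

```bash
sed -i '/^i=c/,$d;s/(abs(ty)<.06)/(abs(ty)<.03)/;s/<.1)$/<.16)/;s/.09,.006/.15,.006/' tip.py; python3 tip.py | head -8; python3 go.py 645 -62 36 79
```

```text
TCP [646.3 -58.9 106.5]
0.116 1 3 tx [-0.  6.  9.] ty [ 3. 11. 13.]
0.122 1 5 tx [2. 5. 9.] ty [ 2. 10. 13.]
0.128 1 2 tx [ 5.  8. 10.] ty [ 4.  9. 14.]
t 25.08 p [646.3 -58.9 106.5] yaw 79.1 F [-0.  -0.7  0.5] op 0.0 q [-0.27  0.46  1.51  0.    1.17 -0.08]
-0.003 -0.001 0.07 0.3 -0.0 0.1
```

Call:
{"method": "servo_tool", "body": {"series": "1 -0.002 0 0.03 0 0 0;1 -0.002 0 0.06 0 0 0;1 -0.002 0 0.075 0 0 0;1 -0.002 0 0.078 0 0 0;1 -0.002 0 0.078 0 0 0;1 -0.008 0 0.078 0 0 0;1 -0.014 0 0.078 0 0 0;1 -0.018 0 0.078 0 0 0;1 -0.021 0 0.078 0 0 0;1 -0.023 0 0.078 0 0 0"}}

```text
time_s: 25.92
eef_pos: [0.6409, -0.0825, 0.0267]
eef_rot: [0.001, 0.772, 0.636, 0.001]
wrist_force: [-0.9, -0.2, -0.2]
opening: 0.003
grasp_force: 0.0
```

Call:
{"method": "servo_tool", "body": {"series": "1 -0.001 0 0 0 0 0;1 -0.002 0 0 0 0 0;1 -0.003 0 0 0 0 0"}}

```text
time_s: 26.17
eef_pos: [0.6399, -0.084, 0.0259]
eef_rot: [0.0, 0.771, 0.636, 0.001]
wrist_force: [0.3, 4.2, 1.3]
opening: -0.002
grasp_force: 2.2
```

Call:
{"method": "servo_tool", "body": {"series": "1 -0.001 0 0 0 0 0;1 -0.002 0 0 0 0 0;1 -0.002 0 0 0 0 0"}}

```text
time_s: 26.42
eef_pos: [0.6393, -0.0844, 0.0259]
eef_rot: [-0.001, 0.771, 0.637, 0.001]
wrist_force: [-1.3, 7.4, 4.1]
opening: -0.002
grasp_force: 3.6
```

Call:
{"method": "servo_tool", "body": {"series": "1 -0.002 0 0 0 0 0;1 -0.004 0 0 0 0 0;1 -0.004 0 0 0 0 0"}}

```text
time_s: 26.67
eef_pos: [0.6375, -0.0852, 0.0259]
eef_rot: [-0.003, 0.771, 0.637, 0.002]
wrist_force: [-4.3, 18.1, 9.7]
opening: -0.001
grasp_force: 8.5
```

Call:
{"method": "servo_tool", "body": {"series": "1 -0.002 0 0 0 0 0;1 -0.004 0 0 0 0 0;1 -0.004 0 0 0 0 0"}}

```text
time_s: 26.92
eef_pos: [0.6362, -0.0858, 0.0259]
eef_rot: [-0.006, 0.771, 0.637, 0.003]
wrist_force: [-5.9, 29.6, 14.6]
opening: -0.0
grasp_force: 14.0
```

```bash
cat > chk.py <<'E'
from h import *
d=np.load('a.npz');o=ctrl.get_obs();print(np.round(o['eef_pos']*1e3,1),np.round(o['wrist_force'],1),o['time_s'])
for n,k in(('scene','s'),('top','t')):
    c=cam(n)
    for t,I,W in(('old',d[k],d[k+'w']),('new',c['img'],world(c))):
        for s,x,y in(('L',.62,.179),('R',.631,-.145)):
            b=(np.hypot(W[...,0]-x,W[...,1]-y)<.065)&(W[...,2]>.006)&(W[...,2]<.1)
            # amber body pixels: fit circle r=49 to side points
            I2=I.astype(int);k2=b&(I2[...,0]-I2[...,2]>18)&(W[...,2]>.012)&(W[...,2]<.04);P=W[k2][:,:2]
            if len(P)<25: print(n,t,s,'few',len(P));continue
            from scipy.optimize import least_squares
            r=least_squares(lambda q:np.hypot(*(P-q).T)-.049,[x,y],loss='soft_l1',f_scale=.002)
            print(n,t,s,np.round(r.x*1e3,1),len(P),round(np.median(abs(r.fun))*1e3,1))
E
python3 chk.py
```

```text
[636.2 -85.8  25.9] [-5.9 29.6 14.6] 26.9167
scene old L [620.5 179. ] 202 0.7
scene old R [ 631.3 -145.5] 228 0.7
scene new L [619.9 180.2] 217 0.7
scene new R [ 631.9 -146.7] 207 0.6
top old L few 22
top old R [ 629.1 -145.3] 38 0.6
top new L [618.6 181.3] 37 0.8
top new R few 1
```

The side-of-body fit now puts the right jar (+0.6,-1.2) mm from its origin, where touching both walls should be (+0.2,-1.1). It is seated. The same nudge for the left jar.

```bash
python3 go.py 601 104 14 75
```

```text
t 27.02 p [636.2 -85.8  25.9] yaw 79.2 F [-6.5 28.6 14.3] op 0.0 q [-0.32  0.56  1.54  0.01  1.04 -0.14]
0.18 -0.07 0.014 -0.3 -0.6 4.2
```

Call:
{"method": "servo_tool", "body": {"series": "1 0.004 0 0 0 0 0;1 0.012 0 0 0 0 0;1 0.03 0 0 0 0 0;1 0.05 -0.01 0 0 0 2;1 0.08 -0.025 0.002 0 0 4.2;1 0.11 -0.04 0.006 0 0 4.2;1 0.14 -0.055 0.01 0 0 4.2;1 0.165 -0.07 0.011 0 0 4.2;1 0.165 -0.07 0.011 0 0 4.2;1 0.165 -0.07 0.011 0 0 4.2"}}

```text
time_s: 27.85
eef_pos: [0.6001, 0.0824, 0.0145]
eef_rot: [0.001, 0.793, 0.609, 0.0]
wrist_force: [-0.3, -0.8, 0.5]
opening: -0.003
grasp_force: 0.0
```

```bash
python3 go.py 605 120 14 75
```

```text
t 27.85 p [600.1  82.4  14.5] yaw 75.0 F [-0.3 -0.8  0.5] op -0.0 q [-0.06  0.51  1.65 -0.    0.98  0.2 ]
0.038 -0.005 0.0 0.1 0.0 0.0
```

Call:
{"method": "servo_tool", "body": {"series": "1 0.008 -0.005 0 0 0 0;1 0.016 -0.005 0 0 0 0;1 0.024 -0.005 0 0 0 0;1 0.03 -0.005 0 0 0 0;1 0.034 -0.005 0 0 0 0;1 0.036 -0.005 0 0 0 0"}}

```text
time_s: 28.35
eef_pos: [0.6056, 0.1175, 0.0148]
eef_rot: [0.001, 0.794, 0.608, 0.001]
wrist_force: [0.4, -0.6, -0.1]
opening: -0.002
grasp_force: 0.0
```

Call:
{"method": "servo_tool", "body": {"series": "1 0.001 0 0 0 0 0;1 0.002 0 0 0 0 0;1 0.003 0 0 0 0 0;1 0.003 0 0 0 0 0"}}

```text
time_s: 28.68
eef_pos: [0.606, 0.1199, 0.0147]
eef_rot: [0.0, 0.794, 0.608, 0.001]
wrist_force: [0.3, -0.4, 0.9]
opening: -0.002
grasp_force: 0.0
```

Call:
{"method": "servo_tool", "body": {"series": "1 0.001 0 0 0 0 0;1 0.002 0 0 0 0 0;1 0.003 0 0 0 0 0;1 0.003 0 0 0 0 0"}}

```text
time_s: 29.02
eef_pos: [0.6067, 0.1226, 0.0147]
eef_rot: [0.001, 0.794, 0.608, 0.001]
wrist_force: [0.2, -0.7, 0.7]
opening: -0.002
grasp_force: 0.6
```

Call:
{"method": "servo_tool", "body": {"series": "1 0.001 0 0 0 0 0;1 0.002 0 0 0 0 0;1 0.003 0 0 0 0 0;1 0.003 0 0 0 0 0"}}

```text
time_s: 29.35
eef_pos: [0.6075, 0.123, 0.0148]
eef_rot: [0.002, 0.794, 0.608, -0.001]
wrist_force: [-1.5, -12.5, 1.7]
opening: -0.001
grasp_force: 5.9
```

Call:
{"method": "servo_tool", "body": {"series": "1 0.001 0 0 0 0 0;1 0.002 0 0 0 0 0;1 0.003 0 0 0 0 0;1 0.003 0 0 0 0 0"}}

```text
time_s: 29.68
eef_pos: [0.6078, 0.1231, 0.0148]
eef_rot: [0.003, 0.794, 0.608, -0.003]
wrist_force: [-4.7, -22.4, 4.9]
opening: -0.001
grasp_force: 11.6
```

Call:
{"method": "servo_tool", "body": {"series": "1 0.001 0 0 0 0 0;1 0.002 0 0 0 0 0;1 0.003 0 0 0 0 0;1 0.003 0 0 0 0 0"}}

```text
time_s: 30.02
eef_pos: [0.6079, 0.1232, 0.0149]
eef_rot: [0.004, 0.794, 0.608, -0.005]
wrist_force: [-8.0, -33.5, 9.1]
opening: -0.001
grasp_force: 17.4
```

Firm contact; the jar is seated. I retreat, lift clear and check everything.

Call:
{"method": "servo_tool", "body": {"series": "1 -0.006 0 0 0 0 0;1 -0.012 0 0 0 0 0;1 -0.03 0 0 0 0 0;1 -0.05 0 -0.03 0 0 0;1 -0.08 0 -0.07 0 0 0;1 -0.11 0 -0.11 0 0 0;1 -0.14 0 -0.15 0 0 0;1 -0.16 0.02 -0.19 0 0 0;1 -0.16 0.02 -0.23 0 0 0;1 -0.16 0.02 -0.23 0 0 0;1 -0.16 0.02 -0.23 0 0 0"}}

```text
time_s: 30.93
eef_pos: [0.59, -0.0301, 0.2525]
eef_rot: [0.005, 0.794, 0.607, 0.005]
wrist_force: [1.1, 0.1, 0.3]
opening: 0.001
grasp_force: 0.0
```

```bash
python3 chk.py; python3 - <<'E'
from h import *
d=np.load('a.npz');c=cam('scene');W=world(c);
for nm,x,y,h in(('beaker',.791,-.001,.087),('purple',.788,.22,.095),('red',.353,.11,.095),('pink',.407,.418,.095),('dish',.415,.279,.025),('vial',.388,-.272,.053),('spat',.568,-.452,.023)):
    r=[]
    for w in(d['sw'],W):
        k=(np.hypot(w[...,0]-x,w[...,1]-y)<.07)&(abs(w[...,2]-h)<.006);r.append(np.round(w[k][:,:2].mean(0)*1e3,1))
    print(nm,*r)
E
```

```text
[590.  -30.1 252.5] [1.1 0.1 0.3] 30.9333
scene old L [620.5 179. ] 202 0.7
scene old R [ 631.3 -145.5] 228 0.7
scene new L [620.4 180.3] 210 0.7
scene new R [ 631.8 -146.2] 199 0.6
top old L few 22
top old R [ 629.1 -145.3] 38 0.6
top new L [619.3 181.2] 38 0.6
top new R few 9
beaker [7.918e+02 2.000e-01] [7.913e+02 5.000e-01]
purple [788.5 219.2] [788.  218.9]
red [354.5 109. ] [354.8 109.6]
pink [406.6 417. ] [407. 418.]
dish [415.6 280.3] [415.  278.9]
vial [ 388.4 -273.3] [ 388.5 -273.5]
spat [ 567.3 -452.8] [ 567.9 -452.1]
```

Both jars are seated and upright, and the glassware and spatula checked have not moved, so I hand in.

```bash
python3 -c "
from bench import ctrl
print(ctrl.hand_in())"
```

```text
the job is handed in; nothing more can be done
None
```

The jars are swapped and handed in at about 31 s: the tall one is home in the right stop and the low one in the left, both upright, and by camera fit and push force both touch the two walls of the V; every bystander I measured stayed put, though I did not re-measure the two reagent bottles.

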